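# Set a toolmaker's vice against the fence and a flip stop

## Task

Flip the raised stop flag on the setting plate's fence all the way down onto its rest, then slide the small toolmaker's vice over the plate, without lifting it, until it lies square along the fence and its flat end (not the knurled screw end) is pushed up firmly against the nose of the adjusting screw in the flag, with the feeler pin in the nose pressed in. Push with a light hand, about 5 to 10 N: more than 20 N on the flag or the fence spoils their setting. Leave the vice there, touching both fence and nose, with the flag down and the objects lying around undisturbed.

Things in the scene. Friction and masses are not known exactly. Their poses are not given: they have to be found in the camera images.
- setting_plate: Flat grey-coated plate 150 (x) x 270 (y) x 10 mm, fixed to the table, turned up to 0.3 rad. Origin at the centre of its underside, so its working top is at its own z = 10 mm. Its +x points away from the robot, to the fence; its +y runs along the fence, to the robot's left.
- fence: Low dark steel bar fixed along the far side of the plate: 12 (x) x 250 (y) x 10 mm high, so its top is 10 mm above the plate. Origin at the centre of its underside, axes as the plate's. Its near face, against which the vice must lie, is at x = -6 mm in this frame, that is x = +45 mm in the plate's.
- flag_hinge (a point): Centre of the flag's hinge axis, above the fence, 20 mm above the plate's top and 53 mm to +x of the plate's centre; axes as the plate's; the hinge axis is y. Fixed. It is carried by a steel saddle (34 mm along the fence) clamped on the fence towards its left end; where along the fence varies. Behind the fence the saddle reaches 34 mm to +x of the hinge and 16 mm above the plate.
- flag (a joint): Angle of the stop flag, rad: 0 = fully down on its rest (arm level, pointing to the plate's -x across the vice's path), 1.57 = standing straight up, 2.0 = leaning back beyond the fence (end of travel). It starts between 1.35 and 1.8. A stiff friction hinge (about 0.12 N m, some 2.5 N at the thumb pad): it stays where it is left. The rest is hard, with very little give.
- flag_blade: The steel flag itself: an arm 10 mm thick (y), its origin on the hinge axis. When down, its axes are the plate's and the arm reaches from x = -2 to -54 mm, with its blade down to 2 mm above the plate (x = -10 to -48 mm); a thumb pad sits on top of its outer end. When raised it stands up to 55 mm above the hinge, and the pad sits on its back (+x) side.
- flag_pad (a point): Middle of the thumb pad's outer (upper when down) surface, 14 x 16 mm: 47 mm out from the hinge and 11 mm above the arm's axis, moving with the flag; its frame is the flag's. When the flag is down it is 31 mm above the plate's top.
- stop_face (a point): Centre of the blade's -y face when the flag is down; fixed to the saddle, 5 mm to -y and 20 mm to -x of the hinge, 12 mm above the plate; axes as the plate's. The vice does not reach it: a dark round adjusting screw, 11 mm across, stands out of the blade here to -y by 3 to 17 mm. How far was set by the last user and is not reported: feel for its nose. It does not shift in use.
- feeler (a joint): How far the feeler pin is pressed in, m. The pin, 4 mm across, stands 3 mm out of the middle of the screw's nose (0); an object lying against the nose holds it flush (0.003). Its spring is feeble, about 0.1 N, and does not move the vice.
- vice: Small bare-steel toolmaker's vice, loose, lying on the plate, about 0.16 kg, 24 (x) x 66 (y) x 24 mm high. Origin on its underside, between the two sides (which are at x = -12 and +12 mm). The flat end is at y = +33 mm, the end of the knurled screw (12 mm across, centred 14 mm up) at y = -33 mm. Between y = -17 and +8 mm only its base, 8 mm high, is solid at the sides; the jaws at y = 8 to 33 mm are 24 mm high. At the start its y axis is within 0.3 rad of the plate's +y.
- vice_center (a point): The vice's centre, 12 mm above its underside, above its origin; axes as the vice's.
- vice_end (a point): Centre of the vice's flat end face, 33 mm to the vice's +y from vice_center.
- collet_mid (a point): Middle of a dark round collet holder (30 mm across, 34 mm high) standing near the plate's front left corner; bystander.
- v_block_mid (a point): Middle of a steel V block (26 x 26 x 22 mm) on the table to the right of the plate; bystander.
- wax_tin_mid (a point): Middle of a round flat tin (60 mm across, 25 mm high) on the table behind the plate; bystander.
- clamp_mid (a point): Middle of a small black clamp (18 x 36 x 24 mm) on the table behind the plate; bystander.
Things that resemble listed ones, but are neither listed nor needed, are in the scene too. What is shaped like the vice but orange or yellow is not meant.

How it is judged:
On the way, in this order (a step that is already met when the one before it is completed fails the run):
1. the flag is flipped fully down, with the vice not yet against it (value of joint flag below 0.05 rad and y of vice_end in the frame of stop_face below -0.0205 m), for 0.2 s.
2. the vice's flat end is pressed against the lowered flag's nose with 2 N or more, the feeler pin in (value of joint flag below 0.05 rad and contact force between vice and flag_blade above 2 N and value of joint feeler above 0.0015 m), for 0.2 s.
At the end, for the whole second after the job is handed in: The flag is down (within 0.05 rad of its rest); the vice lies flat on the plate at rest, its side against the fence (gap under 2 mm, square within 0.04 rad) and its flat end against the nose of the flag's screw (feeler pin pressed in by more than 1.5 mm of its 3 mm) (value of joint flag below 0.05 rad and x of vice_center in the frame of setting_plate between 0.031 and 0.0348 m and angle between the y axis of vice and the y axis of setting_plate, either way round below 0.04 rad and value of joint feeler above 0.0015 m and y of vice_end in the frame of stop_face between -0.0195 and -0.001 m and z of vice_center in the frame of setting_plate between 0.0195 and 0.0245 m and angle between vice's own z axis and vertical below 0.05 rad and linear speed of vice below 0.005 m/s); the robot touches nothing.
It fails at once if the flag is loaded with more than 20 N (contact force between flag_blade and anything else above 20 N).
It fails at once if the fence is loaded with more than 20 N (contact force between fence and anything else above 20 N).
It fails at once if the vice is lifted off the plate by more than 10 mm (z of vice_center in the frame of setting_plate above 0.032 m).
It fails at once if a bystander is moved by more than 15 mm (distance of any of collet_mid, v_block_mid, wax_tin_mid, clamp_mid from where it was at the start of the episode above 0.015 m).
It also fails if it takes over 64 s, if anything falls off the work surface, if the arm or the gripper's body presses on something with over 40 N, if the wrist force passes 120 N, or if a joint passes its speed limit or range.

## Robot

A 6-joint arm with a two-finger parallel gripper is mounted at the origin on a cart in front of the work surface, level with it; the furniture and walls round the work are solid. World frame = base frame: x ahead of the robot, y to its left, z up, the work surface at z = 0. Lengths are in m, angles in rad, forces in N, time in s.
With the tool pointing down it reaches from about 0.375 to 0.925 m from the base axis. Payload 5.7 kg.
Tool frame: the origin (TCP) lies midway between the tips of the shut fingers; the grasp point (between the pads) lies ctrl.grip_depth behind it (ctrl.grip_depth is the distance from the TCP to the grasp point, in m); z points along the fingers, y is the line along which they close (so a half turn about z gives the same grasp; the last joint's range is limited). The gripper opens to 88 mm and grips with 3 to 60 N. Pads are 20 mm wide; open, the fingers measure 115 mm over their backs; the gripper's body (75 mm by 178 mm) begins 61 mm behind the grasp point.
Start: joints at [-1.365, 0.359, 1.51, -0, 1.272, -0.115], TCP at [0.189, -0.569, 0.196] pointing down, gripper open.
Joint ranges: [-2.97, 2.97], [-1.01, 2.36], [0.21, 2.38], [-0.96, 4.11], [0.2, 2.71], [-2.98, 2.98]. Speed limits (rad/s): [2.39, 2.39, 3.14, 3.14, 3.14, 3.14].

## Interface

Orientations are given as a rotation vector (axis times angle).
In Python, from bench import ctrl, move_gripper, imaging, workorder gives the robot as it stands. Calls block until the motion is done:
- ctrl.move_ptp(position, orientation): joint-space move of the TCP to a pose.
- ctrl.move_l(position, frame=None, speed=0.15, stop_force=None): straight line of the TCP; frame=None keeps the orientation; speed is the mean speed in m/s. With stop_force (N) it stops when the force on the tool has changed by that much, and returns True; else False.
- ctrl.set_joints(angles): joint-space move.
- move_gripper(opening): finger opening in m; the grip force is fixed at half the most; returns when the fingers have stopped.
- ctrl.sleep(seconds).
- ctrl.ik(position, orientation): joint angles nearest the present ones, or None.
- ctrl.get_state(): the state.
- imaging.capture(name): name is "scene" or "top" or "wrist"; returns the picture (420x560x3 uint8, blue, green, red); there is no depth.
- imaging.camera_info(name): a dict with "camera_matrix" (3x3 intrinsics, pixels), "origin" and "orientation" of the camera in the world. Camera axes: x right, y down, z forward; pixel columns grow to the right and rows downward; lengths in m; the calibration is good to about 2 mm. The wrist camera is an equidistant fisheye: a pixel r from the principal point sees the ray r / f radians off the axis. A picture is of the moment at which its call begins: read the wrist's pose just before it. camera_info takes no time and is no camera call; for the wrist camera it gives the pose at the moment of the call.
A pose or a line that the arm cannot do raises ctrl.Unreachable and nothing moves.
- workorder.job_done(): hands the job in; it is judged then, once.
Trained networks look in the newest picture that a camera, given by its name, has taken for a name from the list of things; names that differ only in an ending like _2 or _b are one class to them, and where a whole thing is asked for, a point or a joint stands for the part that bears it (a point fixed in the world has none). Each returns a list of dicts, best first, with "confidence" (0 to 1); they miss things now and then, are a little off and sometimes report something else, mostly with a low value. They report only what shows in the picture. A call takes as long as a camera call. They do not tell look-alikes from the thing itself.
- imaging.silhouettes(camera, query): "mask" (420x560 bool, what is visible of it) and "rect" ([centre column, centre row, width, height] in pixels, round what is visible of it).
The state is a dict: "clock": time; "qpos": joint angles; "joint_velocities": joint speeds; "joint_torque": joint torques, N m; "eef_pos": TCP position; "tool_rot": TCP orientation; "ft_force": force on the tool from outside, world axes, zero at the start; "moment": the same for the moment, N m; "finger_gap": finger opening in m; "gripper_force": force on a finger pad.
Only numpy, scipy, OpenCV 4.12 (cv2) and the standard library are available. Lean on these libraries where they do the work, as an engineer would, in place of code of your own. Each camera call takes 0.05 s, during which the arm holds its last target. There are 200 camera calls.

## Working session

There is one attempt and no reset: what is moved stays moved. The work goes in short steps, each a Python script; the robot and the scene stay as the last script left them, time stands still between calls to the robot, and variables do not carry over. Pictures are saved under pics/ and viewed, at most 10 in all, crops included, and the job is handed in when it is done.

```bash
ls; mkdir -p pics; python3 - <<'E'
from bench import ctrl, move_gripper, imaging, workorder
import cv2,numpy as np
for n in("scene","top"):
    im=imaging.capture(n); cv2.imwrite(f"pics/{n}0.png",im)
    i=imaging.camera_info(n); print(n,i)
    for q in("setting_plate","fence","flag_blade","vice","stop_face"):
        try:
            for r in imaging.silhouettes(n,q)[:3]: print(q,r["confidence"],r["rect"],r["mask"].sum())
        except Exception as e: print(q,e)
print(ctrl.get_state()["clock"],ctrl.grip_depth,ctrl.get_state()["tool_rot"])
E
```

```text
pics
scene {'camera_matrix': array([[406.51875458,   0.        , 279.26982376],
       [  0.        , 406.51875458, 211.52454366],
       [  0.        ,   0.        ,   1.        ]]), 'origin': array([ 0.2525853 , -0.38694173,  0.70924346]), 'orientation': array([-2.3676861 ,  0.54229122, -0.20788935])}
setting_plate 0.85 [293.1, 232.4, 110.4, 103.8] 5720
setting_plate 0.22 [246.4, 193.9, 14.3, 17.1] 129
fence 0.56 [310.2, 218.5, 54.2, 78.6] 466
flag_blade 0.48 [293.6, 184.2, 11.4, 18.7] 230
vice 0.91 [282.6, 228.8, 19.6, 26.5] 328
vice 0.73 [217.2, 265.9, 32.0, 27.3] 447
vice 0.54 [200.6, 221.6, 16.4, 27.6] 271
stop_face 0.72 [298.4, 185.9, 23.2, 29.3] 314
top {'camera_matrix': array([[544.44336614,   0.        , 272.39538712],
       [  0.        , 544.44336614, 212.21114007],
       [  0.        ,   0.        ,   1.        ]]), 'origin': array([0.32365389, 0.11575697, 0.924908  ]), 'orientation': array([-2.23064964,  1.97003288, -0.21263772])}
setting_plate 0.6 [278.7, 216.9, 168.8, 109.0] 12758
setting_plate 0.29 [241.6, 172.2, 18.0, 23.0] 219
flag_blade 0.79 [242.1, 171.3, 17.2, 21.3] 253
vice 0.71 [287.3, 319.6, 39.8, 28.4] 596
vice 0.59 [209.1, 302.4, 44.4, 22.3] 589
vice 0.55 [288.6, 223.5, 40.3, 20.4] 587
stop_face 0.84 [245.0, 170.4, 25.2, 26.9] 442
stop_face 0.17 [334.1, 144.1, 38.3, 35.5] 1046
0.6 0.0187 [-3.10121976e+00 -5.01750455e-01  1.57190202e-05]
```

```bash
python3 - <<'E'
import cv2
a=cv2.imread("pics/top0.png")[110:350,150:390]; cv2.imwrite("pics/t1.png",cv2.resize(a,(600,600),interpolation=3))
E
```

```text
(no output)
```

View pics/t1.png

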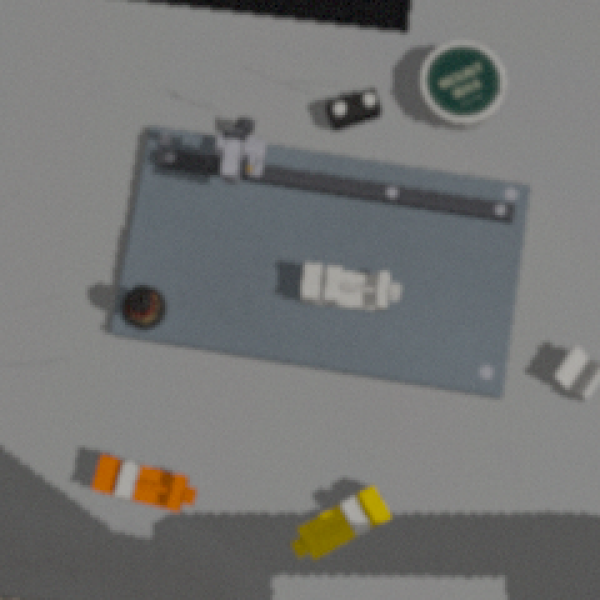

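View pics/scene0.png

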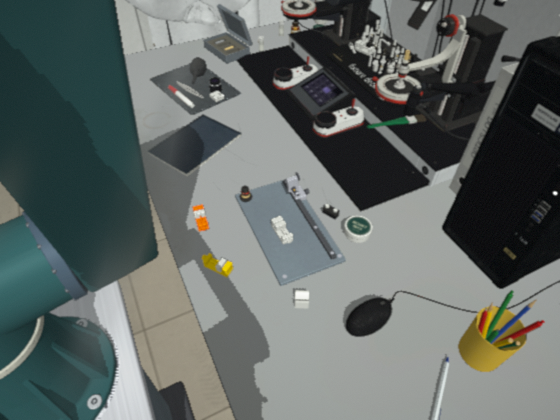

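The top view shows the plate with its fence along the far side. The flag and saddle are at about crop px (240,150), and the white vice is at (348,285), flat end to the left. The orange and yellow vices are decoys. The collet is at the front-left corner (143,305).

```bash
cat > h.py <<'E'
from bench import ctrl, move_gripper, imaging, workorder
import cv2,numpy as np
from scipy.spatial.transform import Rotation as R
def ray(n,uv,i=None):
    i=i or imaging.camera_info(n); K=np.array(i["camera_matrix"]); uv=np.atleast_2d(uv).astype(float)
    xy=(uv-K[:2,2])/[K[0,0],K[1,1]]
    if n=="wrist":
        r=np.linalg.norm(xy,axis=1,keepdims=True)+1e-12; d=np.hstack([np.sin(r)*xy/r,np.cos(r)])
    else: d=np.hstack([xy,np.ones((len(xy),1))])
    return np.array(i["origin"]),R.from_rotvec(i["orientation"]).apply(d)
def onz(n,uv,z,i=None):
    o,d=ray(n,uv,i); return o+d*((z-o[2])/d[:,2])[:,None]
def proj(n,P,i=None):
    i=i or imaging.camera_info(n); K=np.array(i["camera_matrix"])
    c=R.from_rotvec(i["orientation"]).inv().apply(np.atleast_2d(P)-i["origin"])
    if n=="wrist":
        s=np.linalg.norm(c[:,:2],axis=1); a=np.arctan2(s,c[:,2]); xy=c[:,:2]/(s+1e-12)[:,None]*a[:,None]
    else: xy=c[:,:2]/c[:,2:]
    return xy*[K[0,0],K[1,1]]+K[:2,2]
def down(yaw): # tool z down, tool y (closing line) along world direction yaw
    y=np.array([np.cos(yaw),np.sin(yaw),0]); z=np.array([0,0,-1.]); return R.from_matrix(np.c_[np.cross(y,z),y,z]).as_rotvec()
def maskxy(n,m,z,i=None):
    v,u=np.nonzero(m); return onz(n,np.c_[u,v],z,i)[:,:2]
E
python3 - <<'E'
from h import *
c=onz("top",np.array([[147,128],[528,186],[501,397],[108,332]])/2.5+[150,110],.01); print(c.round(4),c.mean(0))
print([np.linalg.norm(c[i]-c[(i+1)%4]).round(4) for i in range(4)])
e=c[0]-c[1]; e2=c[3]-c[2]; print(np.arctan2(-e[0],e[1]),np.arctan2(-e2[0],e2[1]))
print("vice",onz("top",np.array([[303,283],[400,291]])/2.5+[150,110],.03))
P=c.mean(0)
for yaw in (np.arctan2(-e[0],e[1])+k for k in(0,np.pi/2,-np.pi/2)):
    print(yaw,ctrl.ik([P[0]-.05,P[1],.3],down(yaw)))
i=imaging.camera_info("wrist"); s=ctrl.get_state(); r=R.from_rotvec(s["tool_rot"]).inv()
print("cam in tool",r.apply(i["origin"]-np.array(s["eef_pos"])),(r*R.from_rotvec(i["orientation"])).as_matrix().round(3), i["camera_matrix"])
E
```

```text
[[ 0.597   0.2603  0.01  ]
 [ 0.5882 -0.0088  0.01  ]
 [ 0.4396 -0.0039  0.01  ]
 [ 0.4506  0.2652  0.01  ]] [0.51887152 0.12818322 0.01      ]
[np.float64(0.2693), np.float64(0.1487), np.float64(0.2693), np.float64(0.1465)]
-0.03273830527622174 -0.040845729964460405
vice [[0.4967798  0.13746653 0.03      ]
 [0.49940281 0.07239951 0.03      ]]
-0.03273830527622174 [ 1.24639769e-01  1.06918088e-01  1.59051945e+00 -4.44089210e-16
  1.44415512e+00  1.57378074e-01]
1.5380580215186748 [ 0.12463977  0.10691809  1.59051945  0.          1.44415512 -1.41341825]
-1.6035346320711183 [0.12463977 0.10691809 1.59051945 0.         1.44415512 1.7281744 ]
cam in tool [ 0.07498534  0.00119421 -0.18842126] [[ 0.001 -0.961 -0.275]
 [ 1.     0.001 -0.   ]
 [ 0.001 -0.275  0.961]] [[325.1922621    0.         284.80727537]
 [  0.         325.1922621  211.56525193]
 [  0.           0.           1.        ]]
```

```bash
python3 - <<'E'
from h import *
a=-.036
ctrl.move_ptp([.50,.13,.16],down(np.pi/2+a)); move_gripper(0)
i=imaging.camera_info("wrist"); im=imaging.capture("wrist"); cv2.imwrite("pics/w0.png",im); cv2.imwrite("pics/w0b.png",cv2.resize(im,(800,600),interpolation=3))
np.save("w0.npy",i,allow_pickle=True)
for q in("setting_plate","fence","flag_blade","vice","stop_face"):
    for r in imaging.silhouettes("wrist",q)[:3]:
        print(q,r["confidence"],r["rect"],r["mask"].sum())
print(i,ctrl.get_state()["clock"])
E
```

```text
setting_plate 0.86 [280.9, 205.8, 247.2, 129.4] 26594
fence 0.6 [282.4, 256.3, 214.5, 17.4] 1961
flag_blade 0.57 [350.2, 265.9, 32.2, 34.9] 612
flag_blade 0.45 [261.4, 195.2, 60.2, 30.5] 1540
vice 0.91 [370.4, 54.0, 67.1, 34.6] 1477
vice 0.83 [241.4, 49.8, 62.5, 51.5] 1426
vice 0.64 [260.4, 194.0, 62.5, 30.6] 1560
stop_face 0.85 [346.6, 267.3, 37.4, 35.6] 938
{'camera_matrix': array([[325.1922621 ,   0.        , 284.80727537],
       [  0.        , 325.1922621 , 211.56525193],
       [  0.        ,   0.        ,   1.        ]]), 'origin': array([0.42489295, 0.13147796, 0.34842688]), 'orientation': array([2.10712464, 2.03377686, 0.28466257])} 4.9417
```

View pics/w0b.png

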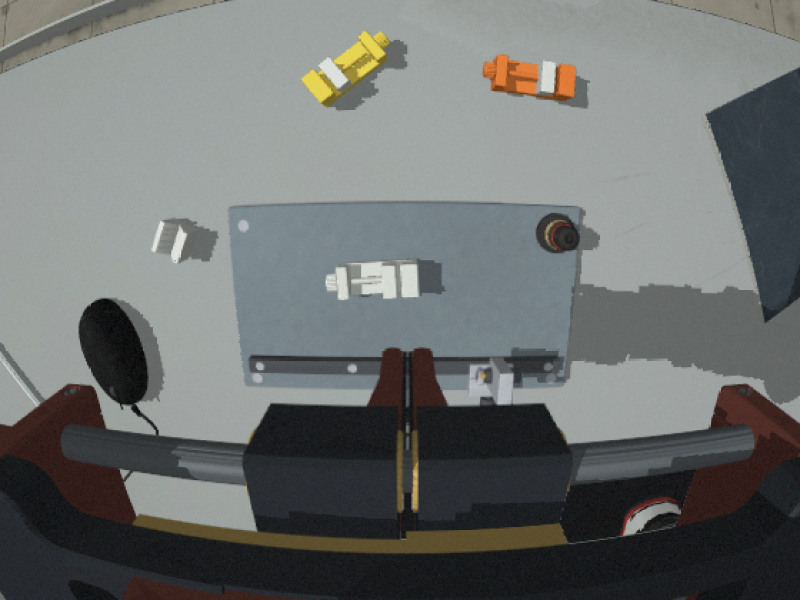

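The wrist view shows the plate corners at about (229,207), (580,206), (246,386) and (566,385). The vice spans (327–420, 260–300), with its flat end to image-right (+y). The saddle and flag are at about (490,382). I'll compute positions and take a closer look at the flag.

```bash
python3 - <<'E'
from h import *
from scipy.optimize import least_squares
s=560/800
i0=np.load("w0.npy",allow_pickle=True).item()
c=onz("wrist",np.array([[229,207],[580,206],[566,385],[246,386]])*s,.01,i0)
print(c.round(4)); print([np.linalg.norm(c[k]-c[(k+1)%4]).round(4) for k in range(4)])
m=np.array([[-75,-135],[-75,135],[75,135],[75,-135]])/1000
rt=lambda p,m:p[:2]+m@np.array([[np.cos(p[2]),np.sin(p[2])],[-np.sin(p[2]),np.cos(p[2])]])
f=least_squares(lambda p:(rt(p,m)-c[:,:2]).ravel(),[.52,.128,-.03]); print("plate",f.x,f.fun.round(4))
ctrl.move_l([.46,.20,.16])
i=imaging.camera_info("wrist"); im=imaging.capture("wrist"); np.save("w1.npy",i,allow_pickle=True); cv2.imwrite("pics/w1.png",im)
uv=proj("wrist",np.array([[.57,.2,.03]]),i)[0]; print(uv)
u,v=uv.astype(int); u0,v0=max(u-70,0),max(v-55,0); print(u0,v0)
cv2.imwrite("pics/w1c.png",cv2.resize(im[v0:v0+110,u0:u0+140],None,fx=5.7,fy=5.45,interpolation=3))
i0=np.load("w0.npy",allow_pickle=True).item(); 
im0=cv2.imread("pics/w0.png"); cv2.imwrite("pics/w0v.png",cv2.resize(im0[165:225,210:320],None,fx=7,fy=7,interpolation=3))
print(ctrl.get_state()["clock"])
E
```

```text
[[ 0.4412 -0.0045  0.01  ]
 [ 0.45    0.2623  0.01  ]
 [ 0.5986  0.2596  0.01  ]
 [ 0.59   -0.0101  0.01  ]]
[np.float64(0.2669), np.float64(0.1485), np.float64(0.2699), np.float64(0.1489)]
plate [ 0.5199436   0.12682829 -0.03139506] [-0.0004 -0.0013 -0.0008  0.0019  0.0006 -0.0002  0.0007 -0.0003]
[289.32086183 292.04625453]
219 237
5.675
```

View pics/w1c.png

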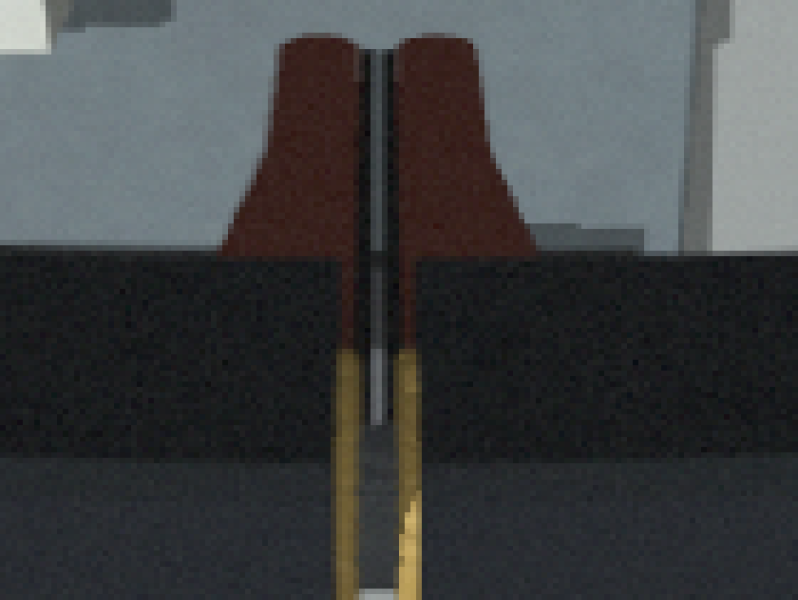

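View pics/w0v.png

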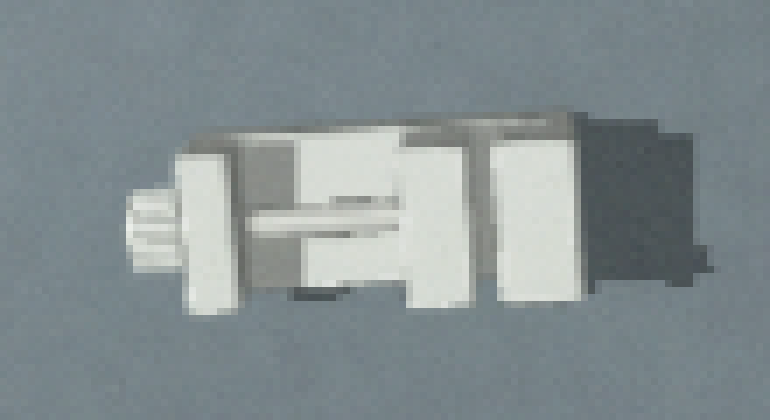

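The w1 crop shows the flag hidden behind the fingers. In the vice crop the flat-end top edge runs from (580,143) to (580,300) and the rear block's left edge from (178,150) to (184,313).

```bash
python3 - <<'E'
from h import *
i0=np.load("w0.npy",allow_pickle=True).item()
p=onz("wrist",np.array([[580,143],[581,300],[178,150],[184,313],[127,230],[127,230]])/7+[210,165],.034,i0); print(p.round(4))
k=onz("wrist",np.array([[127,230]])/7+[210,165],.027,i0); print("knob",k)
e=(p[0]+p[1])/2; b=(p[2]+p[3])/2; d=e-b; print("end",e,np.arctan2(-d[0],d[1]),np.linalg.norm(d[:2]),np.linalg.norm(p[0]-p[1]))
ctrl.move_l([.62,.17,.17])
i=imaging.camera_info("wrist"); im=imaging.capture("wrist"); np.save("w2.npy",i,allow_pickle=True); cv2.imwrite("pics/w2.png",im)
uv=proj("wrist",np.array([[.57,.2,.03]]),i)[0]; u,v=uv.astype(int); u0,v0=u-70,v-55; print(u0,v0)
cv2.imwrite("pics/w2c.png",cv2.resize(im[v0:v0+110,u0:u0+140],(770,605-5),interpolation=3))
print(ctrl.get_state()["clock"])
E
```

```text
[[0.488  0.1373 0.034 ]
 [0.5109 0.1368 0.034 ]
 [0.4868 0.0803 0.034 ]
 [0.5108 0.0795 0.034 ]
 [0.4982 0.0721 0.034 ]
 [0.4982 0.0721 0.034 ]]
knob [[0.49979843 0.07074812 0.027     ]]
end [0.49946407 0.13703226 0.034     ] -0.011531987408833422 0.05714098147905796 0.022912090955788326
243 91
6.9583
```

View pics/w2c.png

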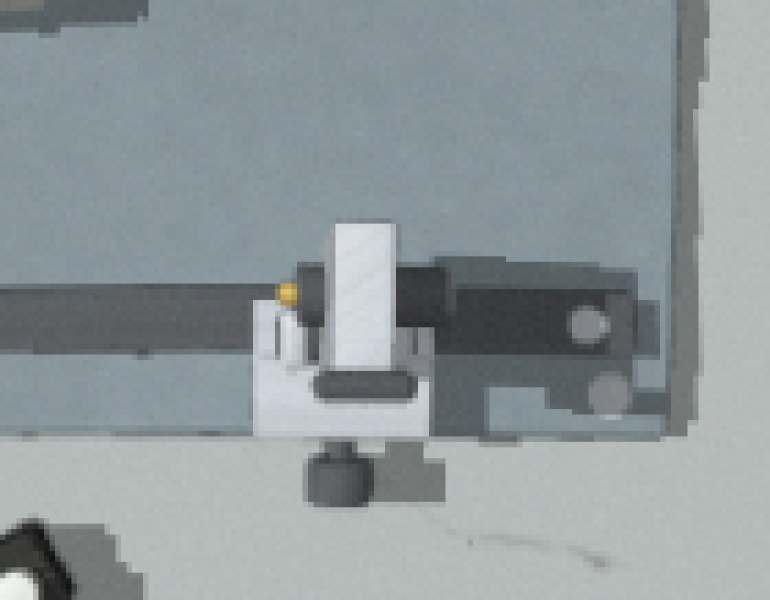

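The close view shows the flag nearly upright: arm top at columns 335–396 (rows 222–370) and pad at rows 372–400. The saddle spans columns 253–434. The screw nose is at column 298 with the yellow feeler pin at 288.

```bash
python3 - <<'E'
from h import *
i=np.load("w2.npy",allow_pickle=True).item()
f=np.array([770/140,600/110])
px=lambda a:np.array(a)/f+[243,91]
P=np.array([.51995,.1268]); a=-.0325
ex=np.array([np.cos(a),np.sin(a)]); ey=np.array([-np.sin(a),np.cos(a)])
def pl(q): q=q[:,:2]-P; return np.c_[q@ex,q@ey].round(4)
print("arm top",pl(onz("wrist",px([[335,222],[396,222]]),.083,i)))
print("pad back",pl(onz("wrist",px([[315,400],[417,400],[365,372]]),.080,i)))
print("saddle",pl(onz("wrist",px([[253,437],[434,437],[253,300]]),.026,i)))
print("nose",pl(onz("wrist",px([[298,295],[277,295],[450,295]]),.050,i)))
print("fence",pl(onz("wrist",px([[0,285],[635,290],[0,352]]),.020,i)))
print("edges right/back",pl(onz("wrist",px([[677,200],[600,437],[100,432]]),.010,i)))
E
```

```text
arm top [[0.0313 0.0616]
 [0.0313 0.0709]]
pad back [[0.0596 0.0588]
 [0.0595 0.0748]
 [0.0551 0.0666]]
saddle [[0.0738 0.0498]
 [0.0737 0.0839]
 [0.0478 0.0498]]
nose [[0.0451 0.0572]
 [0.0451 0.0536]
 [0.0449 0.0835]]
fence [[0.0449 0.002 ]
 [0.0453 0.1231]
 [0.0578 0.0017]]
edges right/back [[0.0277 0.1335]
 [0.0758 0.1192]
 [0.0751 0.0199]]
```

```bash
cat >> h.py <<'E'
P=np.array([.51995,.1268]); A=-.0325
ex=np.array([np.cos(A),np.sin(A)]); ey=np.array([-np.sin(A),np.cos(A)])
HY=.0667
def W(x,y,z): return np.r_[P+x*ex+y*ey,z]   # plate xy, world z
def toP(p): q=np.array(p)[:2]-P; return np.r_[q@ex,q@ey,p[2]]
E
python3 - <<'E'
from h import *
def c(t,lift=0): return W(.053-.047*np.cos(t)+.011*np.sin(t)+.010,HY,.030+.047*np.sin(t)+.011*np.cos(t)+lift)
ctrl.move_ptp(c(2.0,.06),down(np.pi/2+A)); ctrl.move_l(c(2.0),speed=.1)
s=ctrl.get_state(); f0=np.array(s["ft_force"]); print(toP(s["eef_pos"]),f0)
for t in (1.7,1.5,1.3,1.1,.9,.7,.5,.35,.2,.12):
    r=ctrl.move_l(c(t),speed=.05,stop_force=10); s=ctrl.get_state(); print(t,r,toP(s["eef_pos"]).round(4),(np.array(s["ft_force"])-f0).round(1))
    if r: break
else:
    r=ctrl.move_l(c(-.08),speed=.012,stop_force=6); s=ctrl.get_state(); print(r,toP(s["eef_pos"]).round(4),(np.array(s["ft_force"])-f0).round(1))
print(s["clock"])
E
```

```text
[0.09319834 0.06669732 0.06877858] [-0.19278759  0.04631971 -0.28366889]
1.7 False [0.08   0.0668 0.0758] [ 1.5  0.3 -0.1]
1.5 False [0.0702 0.0667 0.0777] [1.2 0.1 0.7]
1.3 False [0.0606 0.0667 0.0782] [ 0.2 -0.3 -0.3]
1.1 False [0.051  0.0667 0.0768] [ 1.2 -0.6  0. ]
0.9 False [0.0418 0.0666 0.0734] [-0.7  0.   0.1]
0.7 False [0.0335 0.0666 0.0684] [ 0.8 -0.4  0.9]
0.5 False [0.0264 0.0666 0.0618] [ 0.2 -0.5  0.3]
0.35 False [0.022  0.0666 0.0561] [ 0.4  0.4 -0.1]
0.2 False [0.0185 0.0666 0.0497] [ 0.6 -0.1 -0.2]
0.12 False [0.0174 0.0666 0.0463] [ 0.2 -0.2  0.1]
False [0.0153 0.0667 0.0372] [0.5 0.4 0.9]
12.2917
```

```bash
python3 - <<'E'
from h import *
s=ctrl.get_state(); e=np.array(s["eef_pos"])
ctrl.move_l(e+[0,0,.10],speed=.15); e=W(.10,.05,.17); ctrl.move_l(e)
i=imaging.camera_info("wrist"); im=imaging.capture("wrist"); np.save("w3.npy",i,allow_pickle=True); cv2.imwrite("pics/w3.png",im)
uv=proj("wrist",W(.045,.06,.03)[None],i)[0]; u,v=uv.astype(int); u0,v0=u-70,v-55; print(u0,v0)
cv2.imwrite("pics/w3c.png",cv2.resize(im[v0:v0+110,u0:u0+140],(770,600),interpolation=3))
print(ctrl.get_state()["clock"])
E
```

```text
225 87
13.925
```

View pics/w3c.png

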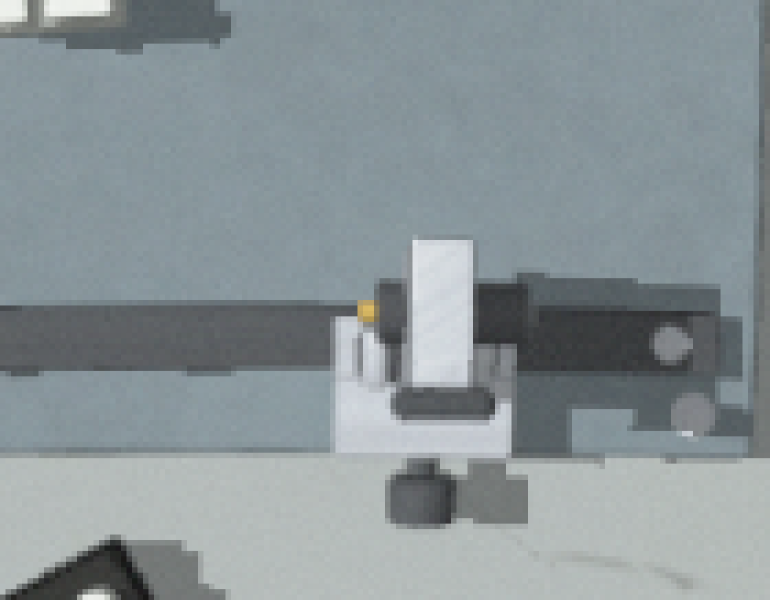

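The flag is still standing, unchanged, so the tool passed without touching it. I'll check the finger gap and where the fingertips actually are.

```bash
python3 - <<'E'
from h import *
s=ctrl.get_state(); print(s["finger_gap"],s["eef_pos"],toP(s["eef_pos"]),s["tool_rot"],down(np.pi/2+A))
i=np.load("w3.npy",allow_pickle=True).item(); print(i["origin"],imaging.camera_info("wrist")["origin"])
p=W(.10,.05,.17); T=R.from_rotvec(down(np.pi/2+A)).as_matrix()
print(proj("wrist",np.array([p,p-T[:,2]*.0187,p+T[:,0]*.01,p-T[:,0]*.01, p+T[:,1]*.0135]),i))
i=np.load("w1.npy",allow_pickle=True).item(); print("w1 tcp",proj("wrist",[[.46,.2,.16]],i))
E
python3 - <<'E'
import cv2
im=cv2.imread("pics/w3.png"); cv2.imwrite("pics/w3f.png",cv2.resize(im[180:300,215:355],(770,600),interpolation=3))
E
```

```text
0.0005717564283266922 [0.61995743 0.17359483 0.16899295] [0.09843405 0.05001979 0.16899295] [-5.06612520e-02 -3.13866287e+00  4.62458646e-04] [0.05104863 3.14117787 0.        ]
[0.54557361 0.17474122 0.35754034] [0.54529225 0.1748372  0.35761557]
[[286.73004428 247.18722435]
 [286.91476123 259.5192292 ]
 [286.77075119 232.02006363]
 [286.6880416  261.80266637]
 [308.42869333 247.13563762]]
w1 tcp [[286.83032015 244.04250688]]
```

View pics/w3f.png

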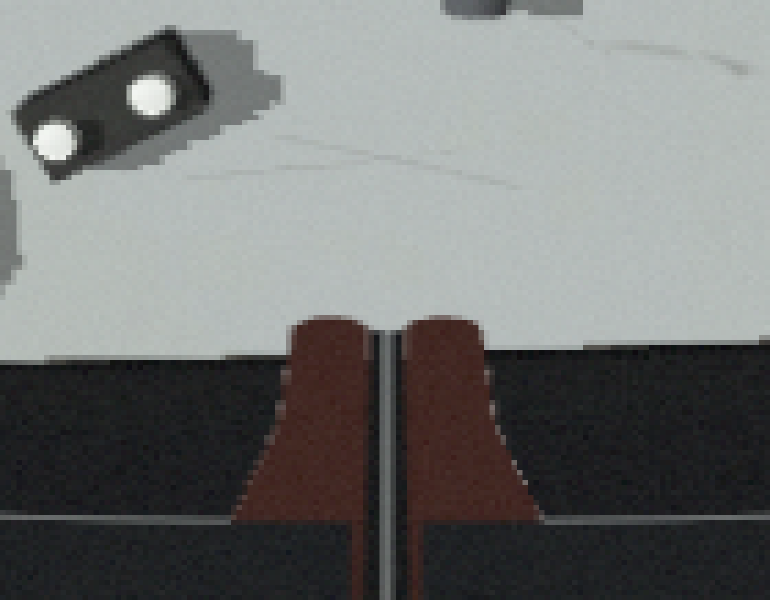

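The fingertips are much narrower front to back than 20 mm. I'll check whether the flag moved at all.

```bash
python3 - <<'E'
from h import *
f=np.array([5.5,600/110])
i3=np.load("w3.npy",allow_pickle=True).item();i2=np.load("w2.npy",allow_pickle=True).item()
px=lambda a,o:np.array(a)/f+o
for z in(.06,.07,.08):
  print(z,*[np.r_[toP(q)].round(4)[:2] for q in np.r_[onz("wrist",px([[335,222],[365,400]],[243,91]),z,i2),onz("wrist",px([[412,240],[443,418]],[225,87]),z,i3)]])
# top cam
im=imaging.capture("top"); 
r=imaging.silhouettes("top","flag_blade"); print([(q["confidence"],q["rect"]) for q in r][:2])
b=cv2.imread("pics/top0.png"); 
s=ctrl.get_state(); print(s["clock"])
o=imaging.camera_info("top")
for t in(1.35,1.5,1.7):
  print(t,proj("top",[W(.053-.054*np.cos(t),HY,.03+.054*np.sin(t)),W(.053,HY,.03),W(.053-.047*np.cos(t)+.011*np.sin(t),HY,.03+.047*np.sin(t)+.011*np.cos(t))],o).round(1))
cv2.imwrite("pics/tt.png",cv2.resize(np.hstack([b[140:200,210:270],im[140:200,210:270]]),(800,400),interpolation=3))
E
```

```text
0.06 [0.0321 0.0629] [0.0622 0.0681] [0.0322 0.0625] [0.0622 0.0679]
0.07 [0.0317 0.0623] [0.0609 0.0674] [0.0319 0.062 ] [0.0609 0.0672]
0.08 [0.0314 0.0617] [0.0596 0.0666] [0.0316 0.0615] [0.0597 0.0666]
[]
14.025
1.35 [[242.6 172.5]
 [245.3 174.6]
 [244.  166.1]]
1.5 [[243.4 167.6]
 [245.3 174.6]
 [244.7 162. ]]
1.7 [[244.5 161.3]
 [245.3 174.6]
 [245.8 157. ]]
```

View pics/tt.png

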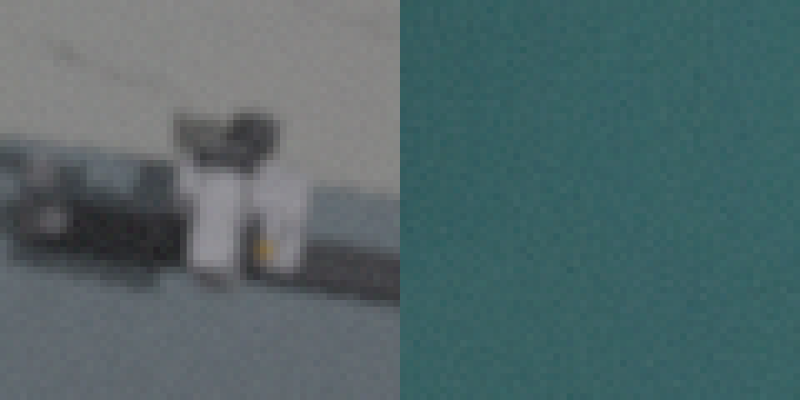

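```bash
python3 - <<'E'
from h import *
ctrl.move_l(W(.105,HY,.09)); ctrl.move_l(W(.105,HY,.066),speed=.05); ctrl.sleep(.3)
f0=np.array(ctrl.get_state()["ft_force"])
for x in(.085,.075,.07,.065,.06,.055,.05):
    r=ctrl.move_l(W(x,HY,.066),speed=.03,stop_force=4); s=ctrl.get_state(); print(x,r,toP(s["eef_pos"]).round(4),(np.array(s["ft_force"])-f0).round(2))
    if r: break
im=imaging.capture("wrist"); cv2.imwrite("pics/w4.png",im)
cv2.imwrite("pics/w4c.png",cv2.resize(im[170:290,215:355],(770,600),interpolation=3)); print(s["clock"])
E
```

```text
0.085 False [0.0852 0.0667 0.0661] [0.48 1.86 1.01]
0.075 False [0.0749 0.0667 0.066 ] [ 0.61  1.64 -0.04]
0.07 False [0.0697 0.0667 0.066 ] [0.34 1.47 0.91]
0.065 False [0.0647 0.0667 0.066 ] [0.91 1.72 0.89]
0.06 False [0.0597 0.0667 0.066 ] [0.31 0.18 0.46]
0.055 False [0.0547 0.0667 0.066 ] [ 0.23  0.87 -0.01]
0.05 False [0.0497 0.0667 0.066 ] [1.04 1.93 0.72]
18.5417
```

View pics/w4c.png

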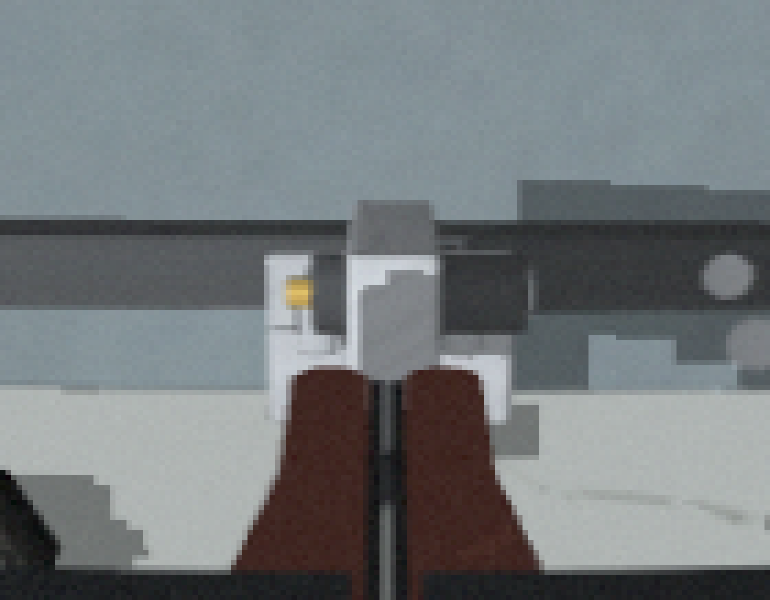

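The view shows the tool tip apparently hovering over the arm and not pushing it. I'll triangulate the flag's real height from the pictures I have.

```bash
python3 - <<'E'
from h import *
f=np.array([5.5,600/110]); L=lambda n:np.load(n,allow_pickle=True).item()
i2,i3,i4,i0=L("w2.npy"),L("w3.npy"),imaging.camera_info("wrist"),L("w0.npy")
p2=lambda a:(np.array([a])/f+[243,91],i2); p3=lambda a:(np.array([a])/f+[225,87],i3); p4=lambda a:(np.array([a])/[5.5,5]+[215,170],i4)
p0=lambda a:(np.array([a])*.7,i0)
def tri(n,*ps):
    M=np.zeros((3,3));b=np.zeros(3);L=[]
    for uv,i in ps:
        o,d=ray("wrist",uv,i); d=d[0]/np.linalg.norm(d[0]); Q=np.eye(3)-np.outer(d,d); M+=Q;b+=Q@o; L.append((o,d))
    x=np.linalg.solve(M,b); print(n,toP(x).round(4),[np.linalg.norm(np.cross(x-o,d)).round(4) for o,d in L])
tri("armL",p2((335,222)),p4((350,255))); tri("armR",p2((396,222)),p4((438,255)))
tri("pin",p2((288,295)),p4((300,293))); tri("saddleL",p2((253,300)),p4((266,255)))
tri("armL",p3((412,240)),p4((350,255))); tri("screwR end",p2((450,265)),p4((527,255)))
tri("pin3",p3((367,311)),p4((300,293)));tri("bolt on fence",p2((588,325)),p4((728,276)))
tri("corner",p2((660,437)),p0((566,385)))
print(toP(i4["origin"]),toP(i2["origin"]),R.from_rotvec(i4["orientation"]).as_matrix().round(3))
E
```

```text
armL [0.0316 0.062  0.0753] [np.float64(0.0), np.float64(0.0)]
armR [0.0314 0.0714 0.0758] [np.float64(0.0002), np.float64(0.0002)]
pin [0.0452 0.0555 0.0492] [np.float64(0.0), np.float64(0.0)]
saddleL [0.048  0.0497 0.0237] [np.float64(0.0001), np.float64(0.0001)]
armL [0.0318 0.0619 0.0745] [np.float64(0.0001), np.float64(0.0001)]
screwR end [0.0396 0.0831 0.0501] [np.float64(0.0003), np.float64(0.0003)]
pin3 [0.0449 0.0554 0.05  ] [np.float64(0.0001), np.float64(0.0001)]
bolt on fence [0.0523 0.1137 0.0206] [np.float64(0.0001), np.float64(0.0001)]
corner [0.075  0.1335 0.0098] [np.float64(0.002), np.float64(0.002)]
[-0.02519033  0.06548135  0.2544509 ] [0.02280105 0.04547947 0.35831858] [[ 0.032  0.961  0.274]
 [ 0.999 -0.031 -0.008]
 [ 0.     0.274 -0.962]]
```

```bash
python3 - <<'E'
from h import *
f=np.array([5.5,600/110]); L=lambda n:np.load(n,allow_pickle=True).item()
i2,i3,i4=L("w2.npy"),L("w3.npy"),imaging.camera_info("wrist")
def fl(t,a,b,y): return W(.053+a*np.cos(t)+b*np.sin(t),HY+y,.03-a*np.sin(t)+b*np.cos(t))
for t in(2.0,1.8,1.6,1.5,1.4,1.2,1.0,.8):
    pts=[fl(t,-.048,-.018,-.005),fl(t,-.020,-.008,-.012),fl(t,-.010,-.018,-.005),fl(t,-.047,.011,0),fl(t,-.054,.005,-.005)]
    print(t,((proj("wrist",pts,i2)-[243,91])*f).round().tolist(),((proj("wrist",pts,i4)-[215,170])*[5.5,5]).round().tolist())
E
```

```text
2.0 [[334.0, 382.0], [284.0, 347.0], [323.0, 269.0], [358.0, 527.0], [331.0, 523.0]] [[347.0, 473.0], [294.0, 361.0], [352.0, 256.0], [393.0, 609.0], [350.0, 626.0]]
1.8 [[335.0, 317.0], [284.0, 322.0], [323.0, 251.0], [361.0, 484.0], [334.0, 467.0]] [[347.0, 392.0], [294.0, 331.0], [352.0, 228.0], [393.0, 573.0], [348.0, 575.0]]
1.6 [[334.0, 253.0], [284.0, 298.0], [322.0, 237.0], [364.0, 433.0], [335.0, 403.0]] [[347.0, 304.0], [294.0, 298.0], [353.0, 204.0], [394.0, 522.0], [347.0, 506.0]]
1.5 [[333.0, 223.0], [283.0, 286.0], [321.0, 231.0], [364.0, 405.0], [335.0, 369.0]] [[347.0, 259.0], [294.0, 282.0], [353.0, 194.0], [394.0, 491.0], [347.0, 465.0]]
1.4 [[333.0, 194.0], [283.0, 275.0], [321.0, 226.0], [365.0, 375.0], [336.0, 334.0]] [[347.0, 215.0], [294.0, 266.0], [353.0, 185.0], [394.0, 457.0], [346.0, 422.0]]
1.2 [[331.0, 143.0], [283.0, 255.0], [319.0, 220.0], [365.0, 315.0], [335.0, 265.0]] [[348.0, 134.0], [295.0, 236.0], [353.0, 171.0], [394.0, 381.0], [346.0, 328.0]]
1.0 [[328.0, 102.0], [282.0, 238.0], [318.0, 219.0], [365.0, 255.0], [334.0, 200.0]] [[349.0, 64.0], [296.0, 209.0], [354.0, 163.0], [394.0, 299.0], [346.0, 233.0]]
0.8 [[325.0, 74.0], [282.0, 225.0], [317.0, 222.0], [363.0, 200.0], [332.0, 143.0]] [[350.0, 10.0], [297.0, 187.0], [354.0, 160.0], [394.0, 217.0], [347.0, 143.0]]
```

The flag is still at θ≈1.5 while the reported TCP would be inside it. The finger image only fits tips about 18 mm (one grip depth) above the reported TCP. I'll confirm that with a gentle touch on the bare plate.

```bash
python3 - <<'E'
from h import *
e=np.array(ctrl.get_state()["eef_pos"]); ctrl.move_l(e+[0,0,.04]); ctrl.move_l(W(0,.058,.08),speed=.2); ctrl.move_l(W(0,.058,.022),speed=.12); ctrl.sleep(.2)
f0=np.array(ctrl.get_state()["ft_force"])
r=ctrl.move_l(W(0,.058,-.014),speed=.015,stop_force=5); s=ctrl.get_state(); print(r,toP(s["eef_pos"]).round(4),(np.array(s["ft_force"])-f0).round(2))
ctrl.move_l(W(0,.058,.05),speed=.15); print(ctrl.get_state()["clock"])
E
```

```text
False [ 0.      0.058  -0.0139] [-0.64  0.83  0.05]
23.4
```

No contact even there. I'll probe further, where the gripper body is clear of everything.

```bash
python3 - <<'E'
from h import *
x,y=-.015,.05
ctrl.move_l(W(x,y,-.008),speed=.12); ctrl.sleep(.2)
f0=np.array(ctrl.get_state()["ft_force"])
r=ctrl.move_l(W(x,y,-.030),speed=.015,stop_force=5); s=ctrl.get_state(); print(r,toP(s["eef_pos"]).round(4),(np.array(s["ft_force"])-f0).round(2),s["joint_torque"])
i=imaging.camera_info("wrist"); im=imaging.capture("wrist"); cv2.imwrite("pics/w5.png",im); np.save("w5.npy",i,allow_pickle=True)
print(toP(i["origin"])); 
g=im.astype(int); red=(g[...,2]-g[...,0]>20)&(g[...,2]<110); v,u=np.nonzero(red[:,230:340]); print("finger rows",v.min(),np.percentile(v,5))
for n in("setting_plate","vice"): 
  for q in imaging.silhouettes("wrist",n)[:2]: print(n,q["confidence"],q["rect"])
ctrl.move_l(W(x,y,.04),speed=.15); print(ctrl.get_state()["clock"])
E
```

```text
True [-0.015   0.05   -0.0163] [-0.3   0.65  4.26] [-1.84450380e-02 -4.90373504e+01 -1.42158034e+01  7.45965808e-03
 -3.74325737e-02 -2.40145653e-06]
[-0.09009111  0.04877755  0.17210971]
finger rows 244 249.75
setting_plate 0.75 [223.6, 262.2, 433.4, 225.9]
setting_plate 0.32 [243.6, 353.0, 312.0, 37.4]
vice 0.97 [154.9, 263.2, 120.1, 57.6]
vice 0.96 [389.7, 7.0, 83.6, 13.9]
25.6583
```

Contact came at TCP z = −0.0163, so the real tips sit 26 mm above the reported TCP. I'll redo the flip with that offset.

```bash
cat >> h.py <<'E'
D=.0263
def T(x,y,z): return W(x,y,z-D)  # real tip at plate xy, world z
E
python3 - <<'E'
from h import *
def c(t,lift=0): return T(.053-.047*np.cos(t)+.011*np.sin(t)+.010,HY,.030+.047*np.sin(t)+.011*np.cos(t)+lift)
ctrl.move_l(T(.0,HY,.11),speed=.25); ctrl.move_l(T(.10,HY,.11),speed=.25); ctrl.move_l(c(1.9),speed=.12); ctrl.sleep(.1)
f0=np.array(ctrl.get_state()["ft_force"])
for t in (1.5,1.3,1.1,.9,.7,.5,.35,.2):
    r=ctrl.move_l(c(t),speed=.06,stop_force=12); s=ctrl.get_state(); print(t,r,toP(s["eef_pos"]).round(4),(np.array(s["ft_force"])-f0).round(1))
    if r: break
else:
    r=ctrl.move_l(c(-.12),speed=.015,stop_force=7); s=ctrl.get_state(); print(r,toP(s["eef_pos"]).round(4),(np.array(s["ft_force"])-f0).round(1))
print(s["clock"])
E
```

```text
1.5 False [0.0704 0.0668 0.0518] [-1.4 -0.6 -1. ]
1.3 False [0.0604 0.0667 0.0519] [-0.2 -0.7 -0.7]
1.1 False [0.0505 0.0666 0.0504] [-0.3 -0.1 -0.2]
0.9 False [0.0413 0.0666 0.047 ] [-0.   0.  -0.4]
0.7 False [0.033  0.0666 0.0419] [-1.3  0.   0.1]
0.5 False [0.026  0.0666 0.0354] [ 0.2 -0.4 -1.4]
0.35 False [0.0218 0.0666 0.0297] [-1.2 -0.7 -1. ]
0.2 False [0.0184 0.0666 0.0233] [-0.7 -0.9 -0.7]
True [0.0161 0.0667 0.0143] [-0.4 -0.7  6.3]
30.3833
```

The flag contacted its rest with the tips at z = 0.0406, and the pad should be at 0.041, so it is down. Next I'll back off and push the vice against the fence.

```bash
python3 - <<'E'
from h import *
ctrl.move_l(T(.0161,HY,.07),speed=.15)
y=-.0235
ctrl.move_l(T(-.06,y,.075),speed=.25); ctrl.move_l(T(-.06,y,.014),speed=.12)
im=imaging.capture("top")
for n in("flag_blade","vice"):
  for q in imaging.silhouettes("top",n)[:3]: print(n,q["confidence"],q["rect"])
f0=np.array(ctrl.get_state()["ft_force"])
r=ctrl.move_l(T(.0,y,.014),speed=.05,stop_force=7); s=ctrl.get_state(); print(r,toP(s["eef_pos"]).round(4),(np.array(s["ft_force"])-f0).round(1))
if not r:
    r=ctrl.move_l(T(.026,y,.014),speed=.012,stop_force=5); s=ctrl.get_state(); print(r,toP(s["eef_pos"]).round(4),(np.array(s["ft_force"])-f0).round(1))
print(s["clock"])
i=imaging.camera_info("wrist"); im=imaging.capture("wrist"); cv2.imwrite("pics/w6.png",im); np.save("w6.npy",i,allow_pickle=True)
q=imaging.silhouettes("wrist","vice")[:3]
for k in q: print(k["confidence"],k["rect"])
E
```

```text
False [ 0.0001 -0.0235 -0.0122] [ 1.2 -0.1 -0.2]
True [ 0.0094 -0.0235 -0.0128] [ 1.1  0.1 -1. ]
34.5917
0.59 [293.2, 283.0, 96.3, -0.4]
```

```bash
python3 - <<'E'
from h import *
e=toP(ctrl.get_state()["eef_pos"])
ctrl.move_l(T(-.005,e[1],.016),speed=.1); ctrl.move_l(T(-.005,-.05,.05),speed=.2); ctrl.move_l(T(.030,-.092,.05),speed=.2)
i=imaging.camera_info("wrist"); im=imaging.capture("wrist"); cv2.imwrite("pics/w7.png",im); np.save("w7.npy",i,allow_pickle=True)
for n in("vice","flag_blade"):
  for k in imaging.silhouettes("wrist",n)[:3]:
    print(n,k["confidence"],k["rect"])
    if n=="vice":
      m=k["mask"]
      q=maskxy("wrist",m,.034,i); q=np.c_[(q-P)@ex,(q-P)@ey]; c,s,a=cv2.minAreaRect(q.astype(np.float32)*1000); print(c,s,a, np.percentile(q,[1,99],axis=0))
# brightness-based corners: bright, top surfaces
h=im.max(2); 
def fl(t,a,b,y): return W(.053+a*np.cos(t)+b*np.sin(t),HY+y,.03-a*np.sin(t)+b*np.cos(t))
print("exp pad down",proj("wrist",[fl(0,-.047,.011,0),fl(0,-.054,.005,-.005)],i),"exp vice top corners",proj("wrist",[W(.045,.0095,.034),W(.021,.0095,.034),W(.021,-.047,.034)],i))
print(ctrl.get_state()["clock"])
E
```

```text
vice 0.7 [393.4, 249.2, 99.4, 43.1]
(28.803449630737305, -25.330646514892578) (69.47579193115234, 30.71845245361328) 87.3586196899414 [[ 0.01404547 -0.05855102]
 [ 0.04403189  0.00779518]]
vice 0.62 [538.0, 7.8, 44.1, 15.7]
(-143.64210510253906, 86.7601318359375) (10.991207122802734, 51.09271240234375) 17.57347297668457 [[-0.15529455  0.06302038]
 [-0.13799975  0.10862444]]
flag_blade 0.77 [508.9, 242.4, 41.2, 73.9]
exp pad down [[522.67888512 215.38268571]
 [513.98941547 203.01184419]] exp vice top corners [[440.6075211  269.85363603]
 [446.39913213 235.55545439]
 [362.4411799  237.32677246]]
35.9167
```

The vice lies by the fence, with its edge at x≈0.044 in the plate frame. The flag silhouette matches the down position. Next is the push along the fence to the nose.

```bash
python3 - <<'E'
from h import *
x=.031
ctrl.move_l(T(x,-.092,.018),speed=.12); ctrl.sleep(.1)
f0=np.array(ctrl.get_state()["ft_force"])
r=ctrl.move_l(T(x,-.036,.018),speed=.05,stop_force=7); s=ctrl.get_state(); print(r,toP(s["eef_pos"]).round(4),(np.array(s["ft_force"])-f0).round(1))
if not r:
    r=ctrl.move_l(T(x,-.006,.018),speed=.012,stop_force=6); 
    for _ in range(4): s=ctrl.get_state(); print(r,toP(s["eef_pos"]).round(4),(np.array(s["ft_force"])-f0).round(1)); ctrl.sleep(.12)
i=imaging.camera_info("wrist"); im=imaging.capture("wrist"); cv2.imwrite("pics/w8.png",im); np.save("w8.npy",i,allow_pickle=True)
for k in imaging.silhouettes("wrist","vice")[:2]:
      q=maskxy("wrist",k["mask"],.034,i); q=np.c_[(q-P)@ex,(q-P)@ey]; print(k["confidence"],cv2.minAreaRect(q.astype(np.float32)*1000), np.percentile(q,[1,99],axis=0))
print(s["clock"])
E
```

```text
False [ 0.0308 -0.0359 -0.0084] [ 0.9  1.2 -0.8]
True [ 0.0307 -0.0177 -0.0085] [ 0.2 -1.4  0.7]
True [ 0.0305 -0.0177 -0.0087] [ 0.1 -1.6  0.9]
True [ 0.0303 -0.0178 -0.0089] [ 0.6  0.2 -0.3]
True [ 0.0301 -0.0177 -0.009 ] [ 1.4  0.1 -0.9]
0.91 ((28.468547821044922, 23.809694290161133), (64.5453872680664, 32.23168182373047), 89.17338562011719) [[ 0.01291033 -0.00589204]
 [ 0.04354643  0.05520296]]
39.575
```

```bash
python3 - <<'E'
from h import *
def F(n=4):
    v=[]
    for _ in range(n): ctrl.sleep(.03); v.append(ctrl.get_state()["ft_force"])
    return np.mean(v,0)
f0=F(); e=toP(ctrl.get_state()["eef_pos"]); y=e[1]; print(f0)
for k in range(14):
    y+=.0003; ctrl.move_l(W(.0305,y,e[2]),speed=.01); f=F(3)-f0; print(round(y,4),f.round(1),toP(ctrl.get_state()["eef_pos"])[1].round(4))
    if f[1]<-4.5: break
ctrl.sleep(.4); print((F()-f0).round(1),ctrl.get_state()["clock"])
E
```

```text
[0.35849852 0.12260731 0.06900808]
-0.0175 [-1.5 -2.7  1.6] -0.0177
-0.0172 [-1.4 -5.5  0.9] -0.0177
[-1.6 -5.3  0.9] 41.1583
```

About 5.3 N was held against the nose for 0.5 s. Next I'll square the vice with a light push toward the fence, then check the pose.

```bash
python3 - <<'E'
from h import *
def F(n=3):
    v=[]
    for _ in range(n): ctrl.sleep(.03); v.append(ctrl.get_state()["ft_force"])
    return np.mean(v,0)
e=toP(ctrl.get_state()["eef_pos"])
ctrl.move_l(W(.0305,-.030,e[2]),speed=.05); ctrl.move_l(T(.0,-.03,.05),speed=.2); ctrl.move_l(T(-.010,.022,.05),speed=.25); ctrl.move_l(T(-.010,.022,.0145),speed=.12); 
ctrl.move_l(T(.006,.022,.0145),speed=.05)
f0=F(); x=.006
for k in range(10):
    x+=.0006; ctrl.move_l(T(x,.022,.0145),speed=.01); f=F(2)-f0; p=toP(ctrl.get_state()["eef_pos"]); print(round(x,4),f.round(1),p.round(4))
    if f[0]<-4: break
print(ctrl.get_state()["clock"])
E
```

```text
0.0066 [ 0.9 -0.   0.9] [ 0.0065  0.022  -0.0118]
0.0072 [ 0.3 -0.8  0.9] [ 0.0072  0.022  -0.0118]
0.0078 [ 0.7 -0.   0.9] [ 0.0078  0.022  -0.0118]
0.0084 [ 0.3 -0.3  0.9] [ 0.0084  0.022  -0.0118]
0.009 [ 0.6  0.3 -0. ] [ 0.009   0.022  -0.0118]
0.0096 [ 0.4 -0.7  1.5] [ 0.0096  0.022  -0.0118]
0.0102 [-0.7 -0.3  1.4] [ 0.0099  0.022  -0.0119]
0.0108 [-3.3 -0.1  2.9] [ 0.0099  0.022  -0.0119]
0.0114 [-4.9  0.4  4.4] [ 0.0099  0.0219 -0.0119]
46.1583
```

```bash
python3 - <<'E'
from h import *
def F(n=3):
    v=[]
    for _ in range(n): ctrl.sleep(.03); v.append(ctrl.get_state()["ft_force"])
    return np.mean(v,0)
ctrl.move_l(T(-.004,.022,.0145),speed=.05); ctrl.move_l(T(-.004,.0,.05),speed=.25); ctrl.move_l(T(.0325,-.032,.05),speed=.25); ctrl.move_l(T(.0325,-.032,.018),speed=.12)
ctrl.move_l(T(.0325,-.021,.018),speed=.04)
f0=F(); y=-.021
for k in range(9):
    y+=.0006; ctrl.move_l(T(.0325,y,.018),speed=.01); f=F(2)-f0; p=toP(ctrl.get_state()["eef_pos"]); print(round(y,4),f.round(1),p.round(4))
    if f[1]<-3.5: break
ctrl.sleep(.25)
ctrl.move_l(T(.0325,-.030,.018),speed=.05); ctrl.move_l(T(-.02,-.04,.09),speed=.25); ctrl.move_l(T(.10,.03,.12),speed=.3)
i=imaging.camera_info("wrist"); im=imaging.capture("wrist"); cv2.imwrite("pics/w9.png",im); np.save("w9.npy",i,allow_pickle=True)
for k in imaging.silhouettes("wrist","vice")[:3]:
      q=maskxy("wrist",k["mask"],.034,i); q=np.c_[(q-P)@ex,(q-P)@ey]; print(k["confidence"],cv2.minAreaRect(q.astype(np.float32)*1000), np.percentile(q,[1,99],axis=0).round(4))
for k in imaging.silhouettes("wrist","flag_blade")[:2]: print(k["confidence"],k["rect"])
print(proj("wrist",[W(.053-.054,HY,.035),W(.053,HY,.035),W(.045,.057,.034),W(.021,.057,.034)],i).round(1),ctrl.get_state()["clock"])
g=im.astype(int); yel=(g[...,2]-g[...,0]>60)&(g[...,1]-g[...,0]>30); u,v=proj("wrist",[W(.033,.057,.022)],i)[0].astype(int); print("yellow pin px near nose",yel[v-12:v+13,u-12:u+13].sum())
E
```

```text
-0.0204 [0.3 0.1 0.4] [ 0.0324 -0.0205 -0.0083]
-0.0198 [-0.1  0.3  0.1] [ 0.0325 -0.0198 -0.0083]
-0.0192 [-0.2 -0.2  0. ] [ 0.0325 -0.0192 -0.0083]
-0.0186 [ 0.2 -0.5 -0.1] [ 0.0325 -0.0186 -0.0083]
-0.018 [ 0.2 -0.4 -0.2] [ 0.0325 -0.018  -0.0083]
-0.0174 [ 0.1 -3.   0.3] [ 0.0325 -0.0177 -0.0083]
-0.0168 [-0.3 -5.5 -0. ] [ 0.0325 -0.0176 -0.0083]
0.64 ((33.72178649902344, 24.178096771240234), (23.632932662963867, 63.70873260498047), 0.7858177423477173) [[ 0.0224 -0.0065]
 [ 0.0444  0.0559]]
0.57 [339.1, 129.3, 31.5, 78.3]
[[335.7  90.1]
 [334.6 160.6]
 [322.1 149.9]
 [322.5 118.5]] 52.3833
yellow pin px near nose 0
```

```bash
python3 -c "
from h import *
print(workorder.job_done(), ctrl.get_state()['clock'])"
```

```text
the job is handed in; nothing more can be done
the job is handed in; nothing more can be done
```

I handed the job in at about 52 s: the flag is down and the vice lies along the fence (about 0.014 rad off square by camera), pushed against the nose at about 5 N with no feeler pin visible; the hand-in gave no verdict, and I did not recheck the bystanders at the end.

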